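# Bolt down the sprung lid of a sealed parts box

## Task

Bolt the sprung lid of the grey box down: hold the lid pressed down by the bolt's knob and slide the bolt across until it is fully home in the keeper, then let go so that the bolt alone holds the lid. The keeper's slot sits at a different height on every box, so feel for it gently and do not ram the bolt or bear hard on the keeper. Do not disturb the flow cup and the air coupler beside the box.

Things in the scene. Friction and masses are not known exactly. Their poses are not given: they have to be found in the camera images.
- box: Grey steel box, 160 x 210 x 92 mm high with its lid, fixed. Origin under its centre on the bench; x points to the lid's opening edge, y along the hinge, z up. The sprung lid is hinged along the x = -80 mm side at z = 87 mm, 125 mm from the bolt; free, it stands open by 0.22 rad. Its spring pushes up at the knob with 4 N (free) to 10 N (lid down on the rim).
- bolt (a joint): Slide of the bolt on the lid, m: 0 = drawn back, 0.040 = fully home (end stop; the knob's flange is then at the guide saddle). It grows along the box's -y. It starts at 0 to 0.008, has about 1.5 N of drag and stays where it is left.
- bolt_knob (a point): Half-way up the bolt's upright steel knob: an 18 mm round post, 34 mm tall, on a round flange 46 mm across and 5 mm thick (flange top 17 mm below this point; the fingertips can press on it). y is along the bolt (it slides to -y); z is the knob's axis and tilts with the lid.
- bolt_tip (a point): Centre of the flat end of the bolt, a 10 mm round steel rod, at its keeper end: 115 mm from the knob's axis along -y, 30 mm below bolt_knob along z. It is 133 mm above the bench with the lid free, 106 mm with the lid down on the rim, and must be level with the keeper's slot to enter it.
- keeper: Dark foot of the keeper on the box's -y end, 40 mm above the bench; it carries a steel block 46 mm wide with a slot through it, 22 mm wide and 13 mm high. Block face 12 mm past bolt_tip at bolt 0, block 18 mm thick. The block is clamped at an unknown height: slot centre 68 to 86 mm above this origin (108 to 126 mm above the bench).
- flow_cup: Bystander: small grey metal cup, 55 mm across, 74 mm high, standing by the box. Origin at the centre of its underside.
- air_coupler: Bystander: small brass coupler, 27 mm across, 50 mm high, standing by the box. Origin at the centre of its underside.

How it is judged:
By the outcome, as a careful person would: the job done as asked, in the order asked, and still so for the second after the job is handed in, with the robot touching nothing.
It also fails if it takes over 54 s, if anything falls off the work surface, if the arm or the gripper's body presses on something with over 40 N, if the wrist force passes 120 N, or if a joint passes its speed limit or range.

## Robot

A 6-joint arm with a two-finger parallel gripper is mounted at the origin on the work surface; the furniture and walls round the work are solid. World frame = base frame: x ahead of the robot, y to its left, z up, the work surface at z = 0. Lengths are in m, angles in degrees, forces in N, time in s.
With the tool pointing down it reaches from about 0.4 to 0.825 m from the base axis. Payload 7 kg.
Tool frame: the origin (TCP) lies at the very end of the fingers, on their centre line; the grasp point (between the pads) lies hold_point_z behind it (hold_point_z is the distance from the TCP to the grasp point, in m); z points along the fingers, y is the direction in which the jaws open and shut (so a half turn about z gives the same grasp; the last joint's range is limited). The gripper opens to 88 mm and grips with 3 to 60 N. Pads are 19 mm wide; open, the fingers measure 130 mm over their backs; the gripper's body (78 mm by 193 mm) begins 47 mm behind the grasp point.
Start: joints at [91.049, 20.546, 0.682, 0, -70.136, -16.507], TCP at [0.18, 0.651, 0.202] pointing down, gripper open.
Joint ranges: [-176.03, 176.03], [-82.01, 121.73], [-58.28, 71.71], [-173.87, 95.51], [-174.79, -0.11], [-173.66, 173.66]. Speed limits (degrees/s): [136.94, 136.94, 172.46, 180, 180, 180].

## Interface

Orientations are given as [roll, pitch, yaw] about the fixed x, y, z axes, in that order (R = Rz(yaw) Ry(pitch) Rx(roll)).
In Python, from plant import get_obs, snapshot, close_job, hold_point_z gives the robot as it stands. The module is installed in compiled form; this text tells all that it offers.
- The arm moves only by the tool jog_arm, never from a script. Its argument "commands" is a list of rows, each a list of 4 numbers: the shift along the world's x, y, z in mm, then the turn about the world's z in degrees. In form: [[x, y, z, turn], ...]. A call has exactly 10 rows; each row shifts and turns the commanded pose from where the row before left it; what a row does not reach is not made up. A row lasts 1/12 s, in which the tool goes at most 41.7 mm and 7.16 degrees, less where a joint would pass 70% of its speed; a pose out of reach is approached as far as the arm can. A call is refused whole if a number of a shift passes 41.7 or a number of a turn 7.16, either way. A call with a gripper value outside its range is refused whole. "fingers" is the finger opening in mm, from 0 to 87.6, set as the call begins (left out, the last holds). The fingers move at their own pace and stop on an object; the grip force is fixed at half the most. Time passes only in rows, so rows that do not move let the fingers close, or fill a call up. It gives the time, the measured TCP pose, the force and the opening at its end, in the units of the state.
- get_obs(): the state, without advancing time (a new reading comes with each control period).
- snapshot(name): name is "side" or "top" or "wrist"; returns a dict with "image" (420x560x3 uint8, red, green, blue), "fov_y" (degrees; the focal length in pixels is half the picture's height over the tangent of half this angle, whatever the lens; pixels are square), "cx", "cy" (the principal point, pixels), "rvec" (rotation vector, rad) and "tvec" (3), from world to camera coordinates, as OpenCV has them; the wrist camera has in their place "mount" (4x4, takes a point from camera to tool coordinates, whose origin is the TCP and whose axes are the flange's). Camera axes: x right, y down, z forward; pixel columns grow to the right and rows downward; lengths in m; the calibration is good to about 2 mm. The wrist camera is an equidistant fisheye: a pixel r from the principal point sees the ray r / f radians off the axis. A picture is of the moment at which its call begins: read the wrist's pose just before it. There is no depth.
- close_job(): hands the job in, once; it reports no verdict.
The state is a dict: "clock": time; "joint_pos": joint angles; "qvel": joint speeds; "tau": joint torques, N m; "tool_pos": TCP position; "orientation": TCP orientation; "force": force on the tool from outside, world axes, zero at the start; "moment": the same for the moment, N m; "opening": finger opening in m.
Only numpy, scipy, OpenCV 4.12 (cv2) and the standard library are available. Lean on these libraries where they do the work, as an engineer would, in place of code of your own. Each camera call takes 0.05 s, during which the arm holds its last target.

## Working session

There is one attempt and no reset: what is moved stays moved. The work goes in short steps, Python scripts to look and compute and a tool call to move; the robot and the scene stay as the last step left them, time stands still between calls to the robot, and variables do not carry over. Pictures are saved under pics/ and viewed, and the job is handed in when it is done.

Besides the shell and the picture viewer there is one more tool, called after "Call:" in YAML: its name, and indented under it one key for each argument. jog_arm: Moves the arm, as the interface text tells. Its arguments: {"type":"object","properties":{"commands":{"type":"array","items":{"type":"array","items":{"type":"number"}}},"fingers":{"type":"number"}},"required":["commands"]}

```bash
mkdir -p pics
cat > h.py <<'E'
import numpy as np,cv2,json
from plant import get_obs,snapshot,close_job,hold_point_z
def save(n,tag):
    o=get_obs();s=snapshot(n);cv2.imwrite(f'pics/{tag}.png',cv2.cvtColor(s['image'],cv2.COLOR_RGB2BGR))
    np.save(f'pics/{tag}.npy',dict(s=s,o=o),allow_pickle=True);return s,o
def load(tag): 
    d=np.load(f'pics/{tag}.npy',allow_pickle=True).item();return d['s'],d['o']
def cam(s):
    R=cv2.Rodrigues(np.array(s['rvec'],float))[0];t=np.array(s['tvec'],float).ravel()
    f=s['image'].shape[0]/2/np.tan(np.radians(s['fov_y'])/2);return R,t,f
def ray(s,u,v):
    R,t,f=cam(s);d=R.T@np.array([(u-s['cx'])/f,(v-s['cy'])/f,1]);return -R.T@t,d/np.linalg.norm(d)
def onz(s,u,v,z):
    c,d=ray(s,u,v);return c+d*(z-c[2])/d[2]
def proj(s,p):
    R,t,f=cam(s);q=R@np.array(p)+t;return q[0]/q[2]*f+s['cx'],q[1]/q[2]*f+s['cy']
def tri(s1,a,s2,b):
    c1,d1=ray(s1,*a);c2,d2=ray(s2,*b)
    A=np.stack([d1,-d2],1);x=np.linalg.lstsq(A,c2-c1,rcond=None)[0]
    p,q=c1+x[0]*d1,c2+x[1]*d2;return (p+q)/2,np.linalg.norm(p-q)
E
python3 - <<'E'
from h import *
print(hold_point_z,get_obs())
for n in('side','top','wrist'):
    s,o=save(n,n+'0')
    if n!='wrist':
        R,t,f=cam(s);print(n,-R.T@t,R[2],f)
E
```

```text
0.0188 {'clock': 0.0, 'joint_pos': array([ 9.10489328e+01,  2.05912005e+01,  6.33254072e-01, -1.91452273e-02,
       -7.01352021e+01, -1.65049508e+01]), 'qvel': array([-0.0101168 , -0.00428216,  0.12088202,  0.10668508,  0.03579377,
        0.16000573]), 'tau': array([-9.13362837e-04, -5.82715023e+01,  2.93074107e+01,  6.99759588e+00,
        7.00330449e-03, -1.49781799e-04]), 'tool_pos': array([0.17980347, 0.65006403, 0.20152448]), 'orientation': array([ 1.79905576e+02, -9.20968022e-03, -1.54625306e+01]), 'force': array([-0.22027842, -0.99205769, -0.94425089]), 'moment': array([-0.00279643, -0.04278284, -0.00604949]), 'opening': 0.0879056894177181}
side [ 0.47441051 -0.46352855  0.82713879] [-0.00747474  0.59325828 -0.80497748] 465.891896939291
top [0.22279221 0.04386315 1.1895014 ] [ 0.19028745  0.00794749 -0.98169625] 535.3920121361008
```

View pics/side0.png

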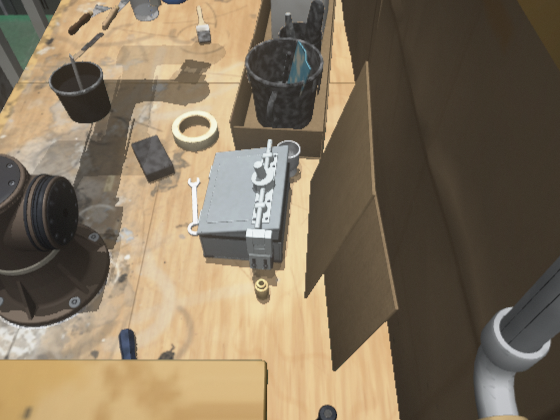

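View pics/top0.png

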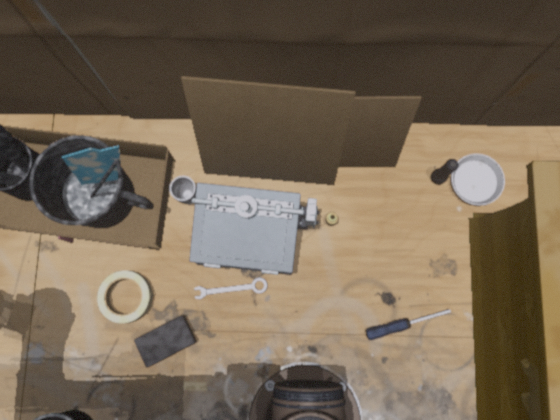

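View pics/wrist0.png

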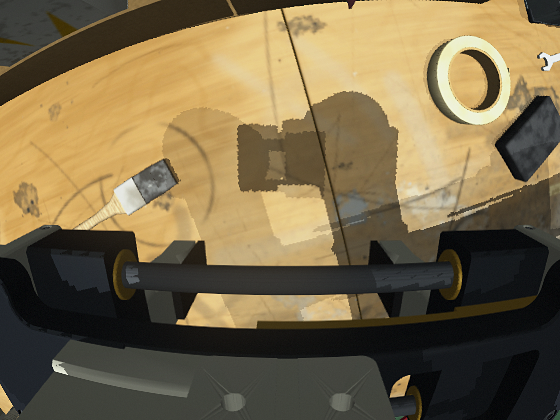

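Run:
```python
from h import *
a=cv2.imread('pics/side0.png')[130:310,180:320];b=cv2.imread('pics/top0.png')[170:285,160:350]
cv2.imwrite('pics/c1.png',cv2.resize(a,None,fx=3.3,fy=3.3,interpolation=cv2.INTER_CUBIC))
cv2.imwrite('pics/c2.png',cv2.resize(b,None,fx=4,fy=4,interpolation=cv2.INTER_CUBIC))
```

```text
(no output)
```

View pics/c1.png

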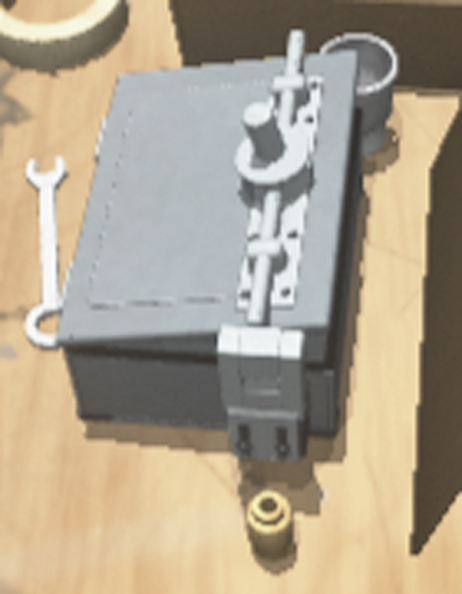

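View pics/c2.png

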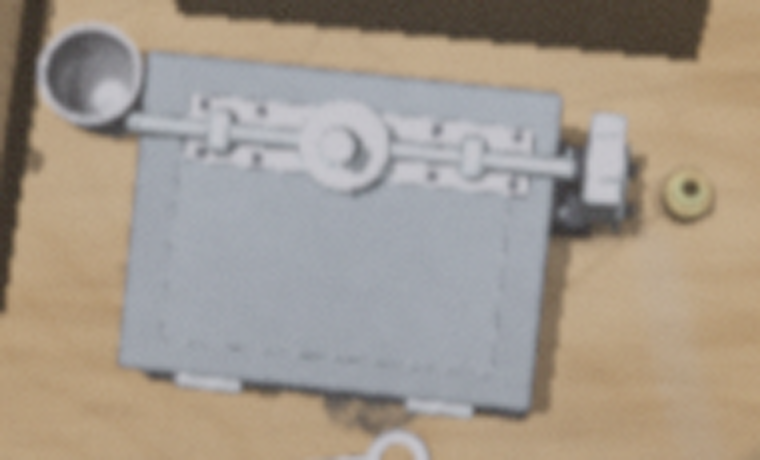

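Run:
```python
from h import *
s,_=load('side0');t,_=load('top0')
S=lambda u,v:(180+u/3.3,130+v/3.3); T=lambda u,v:(160+u/4,170+v/4)
for n,a,b in [('knobtop',(257,108),(341,145)),('flange',(270,156),(345,147)),('tip',(258,320),(574,164)),
 ('kTL in',(220,328),(590,205)),('kTR in',(301,332),(592,115)),('kR out',(300,356),(624,117)),('kL out',(222,354),(624,207)),('rodback',(296,32),(130,121)),
 ('hingeR',(118,74),(122,365)),('rimfar',(357,54),(150,53)),('lid -y near hinge',(57,343),(524,410)),('lid -y open',(327,328),(562,93)),('coupler top',(268,503),(689,186))]:
    p,e=tri(s,S(*a),t,T(*b));print(n,p.round(4),round(e*1e3,1))
# panel corners
for n,a,b in [('p1',(368,62),(354,91)),('p1b',(306,297),(339,185))]:
    p,e=tri(s,a,t,b);print(n,p.round(4),e)
```

```text
knobtop [0.4232 0.127  0.1862] 0.7
flange [0.4297 0.1281 0.1442] 1.1
tip [0.4257 0.0141 0.1393] 0.7
kTL in [0.405  0.0061 0.1428] 1.8
kTR in [0.4499 0.0054 0.141 ] 0.7
kR out [ 0.4494 -0.0105  0.1414] 0.1
kL out [ 0.4058 -0.0104  0.1416] 4.2
rodback [0.4421 0.2374 0.1372] 0.4
hingeR [0.3237 0.2421 0.0941] 0.1
rimfar [0.4808 0.2317 0.1234] 0.5
lid -y near hinge [0.3061 0.0356 0.0851] 0.9
lid -y open [0.4642 0.0201 0.1239] 1.8
coupler top [ 0.4307 -0.0509  0.0526] 1.6
p1 [ 0.5426 -0.0392  0.514 ] 0.04373905620878265
p1b [ 0.5117 -0.0669  0.0223] 0.005247894032840112
```

Run:
```python
from h import *
s,_=load('side0');im=cv2.imread('pics/side0.png')[222:275,240:280]
cv2.imwrite('pics/c3.png',cv2.resize(im,None,fx=11,fy=11,interpolation=cv2.INTER_LANCZOS4))
R=np.array([[np.cos(a:=np.radians(-4.5)),-np.sin(a)],[np.sin(a),np.cos(a)]])
for z in (.1415,.135,.128,.1215,.115,.11,.1,.09,.06,.04): 
    p=proj(s,(.4275,-.0115,z));print(z,np.round(p,1),((np.array(p)-[240,222])*11).round())
```

```text
0.1415 [258.5 238.3] [203. 179.]
0.135 [258.6 240.3] [205. 201.]
0.128 [258.8 242.5] [207. 225.]
0.1215 [259.  244.4] [209. 247.]
0.115 [259.1 246.4] [211. 268.]
0.11 [259.3 247.9] [212. 284.]
0.1 [259.5 250.8] [214. 316.]
0.09 [259.7 253.6] [217. 348.]
0.06 [260.4 261.9] [224. 439.]
0.04 [260.8 267.2] [229. 497.]
```

View pics/c3.png

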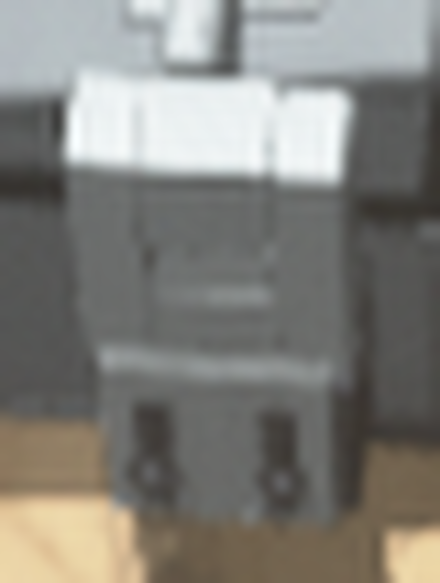

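Run:
```python
from h import *
s,_=load('side0');t,_=load('top0')
for n,a,b in [('bucket rim',(284,66),(80,181)),('box corner near',(233,126),(158,247)),('box corner far',(322,133),(172,147)),('p1 nearbottom left',(306,297),(339,185)),('p top',(368,62),(354,91)),('flapR',(397,308),(418,97)),('dark spray',(318,10),(8,165)),('cup',(289,147),(182,189)),('panel left',(368,64),(185,80))]:
    p,e=tri(s,a,t,b);print(n,p.round(3),round(e*1e3,1))
print(onz(t,172,147,.05),onz(t,202,173,.0))
```

```text
bucket rim [0.471 0.46  0.157] 0.7
box corner near [0.354 0.309 0.107] 8.4
box corner far [0.559 0.292 0.106] 7.3
p1 nearbottom left [ 0.512 -0.067  0.022] 5.2
p top [ 0.543 -0.039  0.514] 43.7
flapR [ 0.626 -0.193  0.248] 1.5
dark spray [0.521 0.589 0.208] 65.9
cup [0.481 0.273 0.079] 4.5
panel left [0.616 0.228 0.328] 4.5
[0.58008258 0.305984   0.05      ] [0.53529585 0.24455228 0.        ]
```

Call:
jog_arm:
  commands:
    - [0,0,37,1.1]
    - [0,0,37,1.1]
    - [0,0,37,1.1]
    - [12,-26,0,1.1]
    - [12,-26,0,1.1]
    - [12,-26,0,1.1]
    - [12,-26,0,1.1]
    - [12,-26,0,1.1]
    - [12,-26,0,1.1]
    - [12,-26,0,1.1]

```text
clock: 0.98
tool_pos: [0.2642, 0.467, 0.3133]
orientation: [180.0, 0.0, -4.4]
force: [0.0, 0.6, 0.6]
opening: 0.0876
```

Call:
jog_arm:
  commands:
    - [12,-26,0,0]
    - [12,-26,0,0]
    - [12,-26,0,0]
    - [12,-26,0,0]
    - [12,-26,0,0]
    - [12,-26,0,0]
    - [12,-26,0,0]
    - [12,-26,0,0]
    - [12,-26,0,0]
    - [12,-26,0,0]

```text
clock: 1.82
tool_pos: [0.384, 0.2071, 0.3135]
orientation: [-180.0, -0.0, -4.4]
force: [1.0, 0.2, -0.6]
opening: 0.0875
```

Run:
```python
from h import *
s,o=save('wrist','w1');print(o['clock'],o['tool_pos'],o['orientation'],o['force']);print(s['mount'],s['fov_y'],s['cx'],s['cy'])
```

```text
1.8167 [0.38404144 0.20710706 0.3135035 ] [-1.79982164e+02 -2.38884322e-03 -4.44039788e+00] [ 1.03514727  0.17482745 -0.59800655]
[[ 1.21805632e-03 -9.66343994e-01 -2.57250464e-01  6.85242381e-02]
 [ 9.99999227e-01  1.24104609e-03  7.29948052e-05 -5.71317054e-04]
 [ 2.48721591e-04 -2.57250355e-01  9.66344759e-01 -1.82094403e-01]
 [ 0.00000000e+00  0.00000000e+00  0.00000000e+00  1.00000000e+00]] 65.70646984690485 287.0558274733012 208.7785205216982
```

View pics/w1.png

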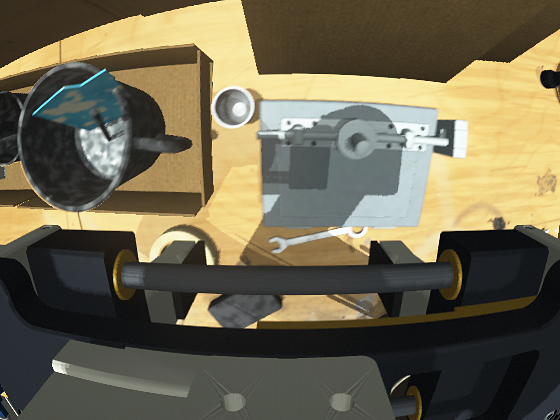

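```bash
cat >> h.py <<'E'
from scipy.spatial.transform import Rotation as Ro
def wray(s,o,u,v):
    f=s['image'].shape[0]/2/np.tan(np.radians(s['fov_y'])/2)
    x=np.array([u-s['cx'],v-s['cy']]);r=np.hypot(*x);th=r/f
    d=np.array([*(x/r*np.sin(th)),np.cos(th)]);M=np.array(s['mount'])
    R=Ro.from_euler('xyz',o['orientation'],degrees=True).as_matrix()
    return R@M[:3,3]+o['tool_pos'],R@M[:3,:3]@d
def wonz(s,o,u,v,z):
    c,d=wray(s,o,u,v);return c+d*(z-c[2])/d[2]
E
python3 - <<'E'
from h import *
s,o=load('w1')
im=cv2.imread('pics/w1.png')[80:180,240:480];cv2.imwrite('pics/c4.png',cv2.resize(im,None,fx=3.3,fy=3.3,interpolation=cv2.INTER_CUBIC))
print(wonz(s,o,355,138,.1455))
E
```

```text
[0.43307211 0.13010629 0.1455    ]
```

View pics/c4.png

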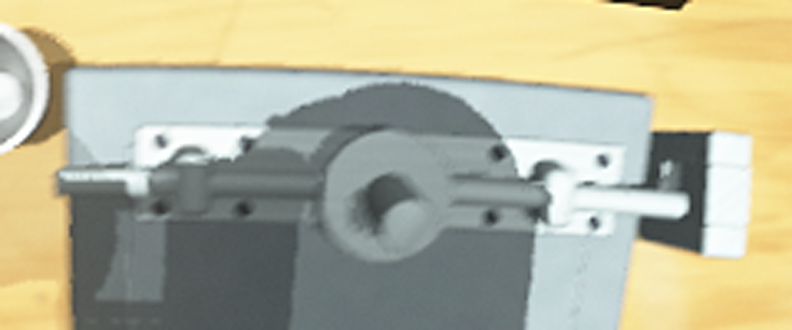

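Run:
```python
from h import *
s,o=load('w1')
P=lambda u,v:(240+u/3.3,80+v/3.3)
for n,p,z in [('fl',(387,196),.1455),('top',(404,221),.1787),('tip end',(686,205),.133),('keep in L',(708,135),.1415),('keep in R',(706,250),.1415),('rod back',(60,182),.137)]:
    print(n,wonz(s,o,*P(*p),z).round(4))
```

```text
fl [0.4314 0.1276 0.1455]
top [0.4257 0.1298 0.1787]
tip end [0.4243 0.0103 0.133 ]
keep in L [0.4502 0.0049 0.1415]
keep in R [0.4085 0.0063 0.1415]
rod back [0.443 0.235 0.137]
```

Call:
jog_arm:
  commands:
    - [8,-16,-10,0]
    - [8,-16,-10,0]
    - [8,-16,-10,0]
    - [8,-16,-10,0]
    - [8,-15,-10,0]
    - [3,0,-10,0]
    - [0,0,-15,0]
    - [0,0,-15,0]
    - [0,0,-10,0]
    - [0,0,0,0]
  fingers: 44

```text
clock: 2.7
tool_pos: [0.4257, 0.1291, 0.2113]
orientation: [179.9, 0.2, -4.5]
force: [-0.3, -0.2, 0.6]
opening: 0.0438
```

Run:
```python
from h import *
s,o=save('wrist','w2');print(o['clock'],o['tool_pos'],o['orientation'],o['force'])
s,o=save('side','s2')
im=cv2.imread('pics/s2.png')[110:310,160:340];cv2.imwrite('pics/s2c.png',cv2.resize(im,None,fx=3,fy=3))
```

```text
2.7 [0.42568566 0.12905235 0.21134847] [ 1.79881598e+02  1.70397792e-01 -4.47286819e+00] [-0.32987503 -0.2112397   0.5502878 ]
```

View pics/w2.png

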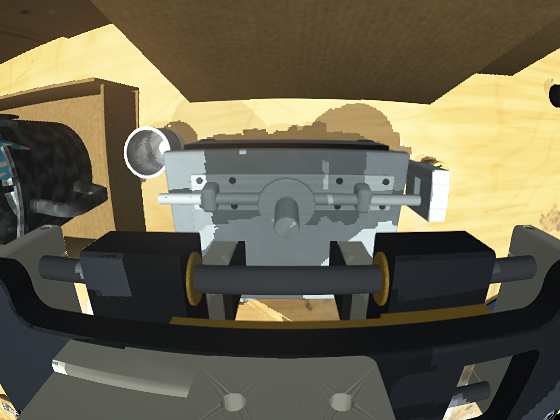

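View pics/s2c.png

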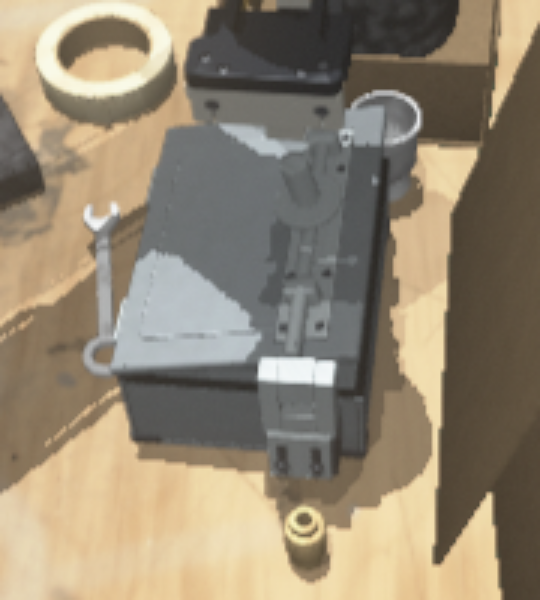

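Call:
jog_arm:
  commands:
    - [1,-1,-8,0]
    - [0,0,-8,0]
    - [0,0,-8,0]
    - [0,0,-8,0]
    - [0,0,-8,0]
    - [0,0,-7,0]
    - [0,0,-6,0]
    - [0,0,-5,0]
    - [0,0,-3,0]
    - [0,0,0,0]

```text
clock: 3.63
tool_pos: [0.4276, 0.1284, 0.1518]
orientation: [180.0, 0.0, -4.5]
force: [0.8, -0.3, 0.2]
opening: 0.044
```

Run:
```python
from h import *
s,o=save('wrist','w3');print(o['clock'],o['tool_pos'],o['orientation'],o['force'])
```

```text
3.6333 [0.42764942 0.12835647 0.15177685] [ 1.79958957e+02  4.65088018e-02 -4.46248187e+00] [ 0.79515135 -0.29857336  0.23377804]
```

View pics/w3.png

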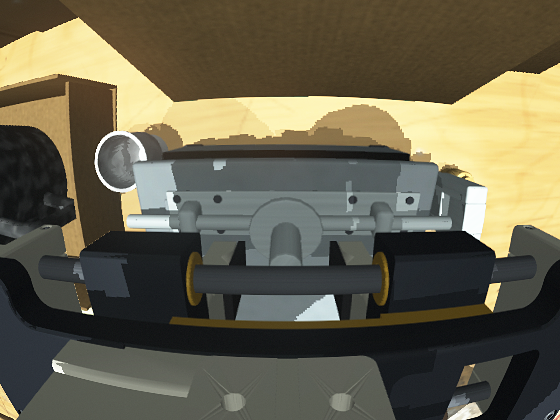

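Call:
jog_arm:
  commands:
    - [0,0,0,0]
    - [0,0,0,0]
    - [0,0,0,0]
    - [0,0,0,0]
    - [0,0,0,0]
    - [0,0,0,0]
    - [0,0,0,0]
    - [0,0,0,0]
    - [0,0,0,0]
    - [0,0,0,0]
  fingers: 10

```text
clock: 4.52
tool_pos: [0.4281, 0.1287, 0.1526]
orientation: [-180.0, -0.0, -4.5]
force: [0.4, 0.5, 2.7]
opening: 0.0148
```

Run:
```python
from h import *
s,o=save('wrist','w4');print(o['clock'],o['tool_pos'],o['opening'],o['force'])
```

```text
4.5167 [0.42809922 0.12866927 0.15262707] 0.014824952440483763 [0.39416326 0.46861596 2.65327537]
```

View pics/w4.png

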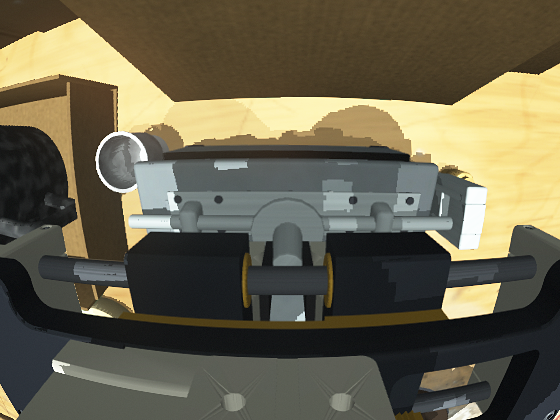

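```bash
cat >> h.py <<'E'
def wproj(s,pt):  # tool coords
    f=s['image'].shape[0]/2/np.tan(np.radians(s['fov_y'])/2)
    M=np.array(s['mount']);q=np.linalg.inv(M)@np.append(pt,1);r=np.hypot(q[0],q[1]);th=np.arctan2(r,q[2])
    return np.round([s['cx']+q[0]/r*th*f,s['cy']+q[1]/r*th*f],1)
def w2t(o,p):
    R=Ro.from_euler('xyz',o['orientation'],degrees=True).as_matrix();return R.T@(np.array(p)-o['tool_pos'])
E
python3 - <<'E'
from h import *
s,o=load('w4');print(get_obs()['opening'])
h=o['opening']/2
for z in(0,-.0188,-.0376):
  print([wproj(s,(x,y,z)) for x in(-.0095,.0095) for y in(-h,h)])
for p in [(.4305,.128,.1455),(.427,.128,.162),(.4235,.128,.1787)]: print(w2t(o,p),wproj(s,w2t(o,p)))
im=cv2.imread('pics/w4.png')[180:330,200:380];cv2.imwrite('pics/c5.png',cv2.resize(im,None,fx=4.4,fy=4,interpolation=cv2.INTER_CUBIC))
E
```

```text
0.014944659358980539
[array([275.7, 255.8]), array([300.1, 255.8]), array([275.4, 226.1]), array([300.6, 226.1])]
[array([274.6, 269.1]), array([301.4, 269.1]), array([274.2, 236.9]), array([302., 237.])]
[array([273.3, 285.1]), array([302.9, 285.1]), array([272.7, 250.2]), array([303.6, 250.3])]
[0.00244311 0.00048242 0.00712778] [288.7 233.4]
[-0.00104071  0.00075038 -0.00937347] [289.3 248.7]
[-0.00452446  0.00101829 -0.02607472] [290.  266.6]
```

View pics/c5.png

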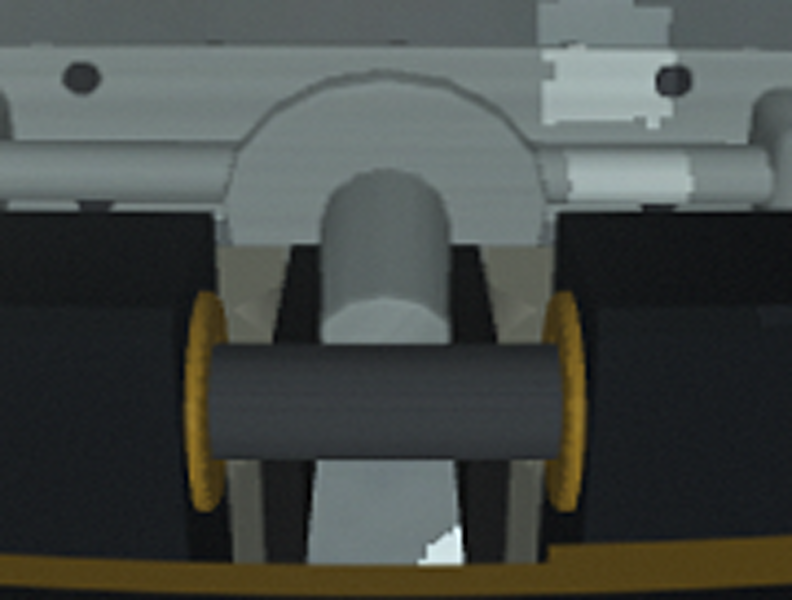

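Call:
jog_arm:
  commands:
    - [1.5,-0.1,-2.2,0]
    - [1.4,-0.1,-2.2,0]
    - [1.4,-0.1,-2.2,0]
    - [1.3,-0.1,-2.2,0]
    - [1.3,-0.1,-2.2,0]
    - [1.2,-0.1,-2.2,0]
    - [1.1,-0.1,-2.2,0]
    - [1.0,-0.1,-2.2,0]
    - [1.0,-0.1,-2.2,0]
    - [0,0,0,0]

```text
clock: 5.4
tool_pos: [0.4411, 0.128, 0.1337]
orientation: [-180.0, -0.2, -4.4]
force: [2.4, -1.4, 10.6]
opening: 0.0148
```

Run:
```python
from h import *
s,o=save('wrist','w5');print(o['clock'],o['tool_pos'],o['opening'],o['force'])
s,o=save('side','s5')
im=cv2.imread('pics/s5.png')[200:290,220:310];cv2.imwrite('pics/s5c.png',cv2.resize(im,None,fx=6.5,fy=6.5,interpolation=cv2.INTER_CUBIC))
im=cv2.imread('pics/w5.png')[140:300,180:520];cv2.imwrite('pics/w5c.png',cv2.resize(im,None,fx=2.3,fy=2.3,interpolation=cv2.INTER_CUBIC))
```

```text
5.4 [0.44114219 0.12798155 0.13374504] 0.014815523658224224 [ 2.43383593 -1.39811829 10.62659199]
```

View pics/s5c.png

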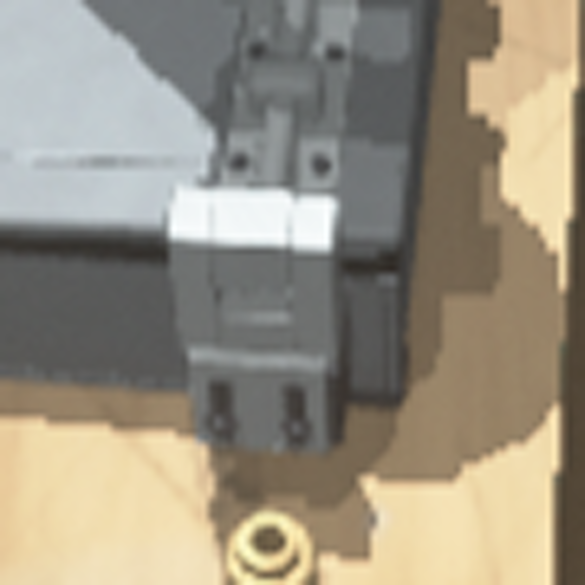

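View pics/w5c.png

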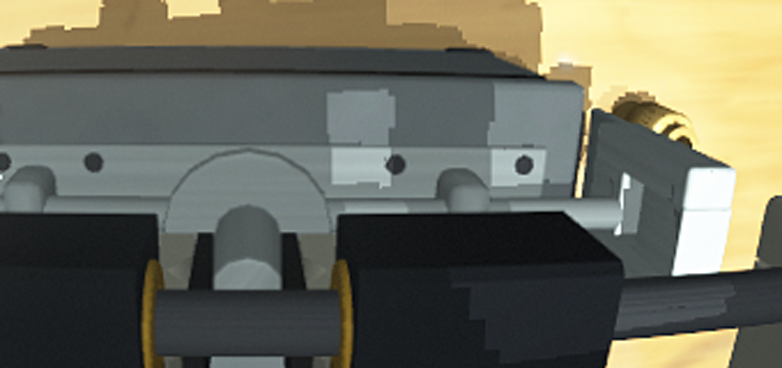

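Run:
```python
from h import *
im=cv2.imread('pics/w5.png')[180:270,400:510];im=cv2.convertScaleAbs(im,alpha=1.3,beta=20);cv2.imwrite('pics/w5d.png',cv2.resize(im,None,fx=7,fy=6.6,interpolation=cv2.INTER_CUBIC))
```

```text
(no output)
```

View pics/w5d.png

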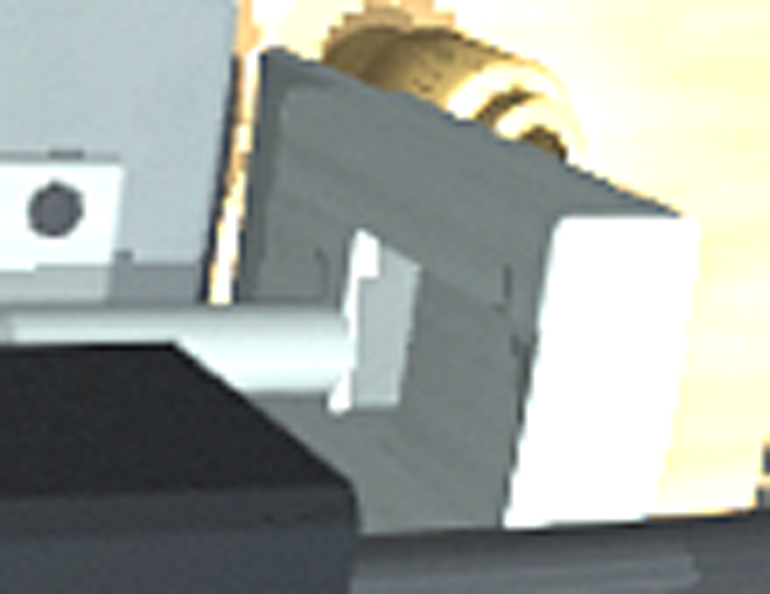

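```bash
cat > m.py <<'E'
from h import *
b=np.radians(-4.5);bx=np.array([np.cos(b),np.sin(b),0]);by=np.array([-np.sin(b),np.cos(b),0])
def onpl(c,d,p,n): return c+d*(np.dot(p-c,n)/np.dot(d,n))
E
python3 - <<'E'
from m import *
s,o=load('w5');P=lambda u,v:(400+u/7,180+v/6.6)
for zt in(.139,.1415):
  A=wonz(s,o,*P(555,215),zt);B=wonz(s,o,*P(505,525),zt);print('top',zt,A.round(4),B.round(4),np.linalg.norm(A-B).round(4),np.degrees(np.arctan2(-(A-B)[1],(A-B)[0])).round(1))
  M=(A+B)/2
  for n,q in [('s top+x',(420,265)),('s top-x',(400,405)),('s low+x',(360,230)),('s low-x',(330,410))]:
    p=onpl(*wray(s,o,*P(*q)),M,by);print(n,p.round(4),((p-M)@bx).round(4))
for x in(.430,.432,.434):
  for q in[(353,345),(345,390),(350,312)]: print(x,q,onpl(*wray(s,o,*P(*q)),np.array([x,.014,0]),bx).round(4))
E
```

```text
top 0.139 [0.4507 0.0042 0.139 ] [0.4181 0.0059 0.139 ] 0.0326 3.1
s top+x [0.4385 0.0047 0.1149] 0.0041
s top-x [0.4226 0.006  0.1155] -0.0118
s low+x [0.4386 0.0047 0.1011] 0.0041
s low-x [0.4166 0.0065 0.1005] -0.0179
top 0.1415 [0.4515 0.0059 0.1415] [0.4194 0.0076 0.1415] 0.0322 3.1
s top+x [0.4395 0.0064 0.1177] 0.004
s top-x [0.4239 0.0077 0.1183] -0.0117
s low+x [0.4396 0.0064 0.1041] 0.0041
s low-x [0.4179 0.0081 0.1036] -0.0176
0.43 (353, 345) [0.4298 0.0118 0.1143]
0.43 (345, 390) [0.4305 0.02   0.1282]
0.43 (350, 312) [0.4294 0.0062 0.1027]
0.432 (353, 345) [0.4321 0.015  0.12  ]
0.432 (345, 390) [0.4327 0.0229 0.1335]
0.432 (350, 312) [0.4316 0.0095 0.1088]
0.434 (353, 345) [0.4343 0.0181 0.1257]
0.434 (345, 390) [0.4349 0.0258 0.1389]
0.434 (350, 312) [0.4339 0.0128 0.1149]
```

Run:
```python
from m import *
s,o=load('w5')
hx=.4305-.115*1  # hinge x-ish at knob y ; open flange top (125,32)->115
a=np.linspace(0,2*np.pi,40)
for th in(.22,.08,.07,.06,.05,.04,.03):
  c,sn=np.cos(th),np.sin(th);X=125*c-19*sn;Z=87+125*sn+19*c
  X0=115.0
  for yk in(.128,):
    kn=np.array([.4305,yk,0])+bx*((X-X0)/1e3); tip=kn-by*.115; tip[2]=Z/1e3
    pts=np.array([wproj(s,w2t(o,tip+.005*(np.cos(t)*bx+np.sin(t)*np.array([0,0,1])))) for t in a])
    q=(pts-[400,180])*[7,6.6];print(th,Z.round(1),tip.round(4),'umax',q[:,0].max().round(),'v',q[:,1].min().round(),q[:,1].max().round())
```

```text
0.22 132.8 [0.4243 0.0131 0.1328] umax 446.0 v 406.0 504.0
0.08 115.9 [0.4295 0.0127 0.1159] umax 375.0 v 307.0 399.0
0.07 114.7 [0.4298 0.0127 0.1147] umax 370.0 v 301.0 393.0
0.06 113.5 [0.4301 0.0127 0.1135] umax 365.0 v 295.0 387.0
0.05 112.2 [0.4303 0.0127 0.1122] umax 360.0 v 290.0 381.0
0.04 111.0 [0.4306 0.0126 0.111 ] umax 355.0 v 284.0 375.0
0.03 109.7 [0.4308 0.0126 0.1097] umax 350.0 v 279.0 370.0
```

Call:
jog_arm:
  commands:
    - [0.3,0,-1,0]
    - [0.3,0,-1,0]
    - [-0.1,-1,0,0]
    - [-0.1,-1,0,0]
    - [-0.1,-1,0,0]
    - [-0.1,-1,0,0]
    - [0,-0.5,0,0]
    - [0,-0.5,0,0]
    - [0,0,0,0]
    - [0,0,0,0]

```text
clock: 6.33
tool_pos: [0.4417, 0.1238, 0.1323]
orientation: [-179.9, -0.3, -4.4]
force: [1.0, 1.0, 11.4]
opening: 0.0151
```

Run:
```python
from m import *
s,o=save('wrist','w6');print(o['clock'],o['tool_pos'],o['opening'],o['force'])
im=cv2.imread('pics/w6.png')[180:270,400:510];im=cv2.convertScaleAbs(im,alpha=1.3,beta=20);cv2.imwrite('pics/w6d.png',cv2.resize(im,None,fx=7,fy=6.6,interpolation=cv2.INTER_CUBIC))
```

```text
6.3333 [0.44169274 0.12376005 0.13232684] 0.015081280765797175 [ 0.97651885  1.04296036 11.35754543]
```

View pics/w6d.png

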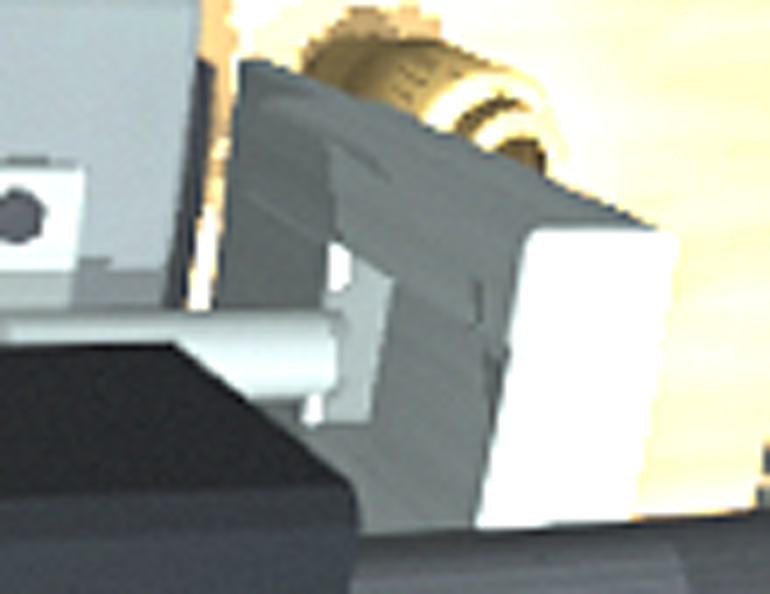

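Call:
jog_arm:
  commands:
    - [0,-0.5,0,0]
    - [-0.1,-0.5,0,0]
    - [0,-0.5,0,0]
    - [0,-0.5,0,0]
    - [-0.1,-0.5,0,0]
    - [0,-0.5,0,0]
    - [0,0,0,0]
    - [0,0,0,0]
    - [0,0,0,0]
    - [0,0,0,0]

```text
clock: 7.22
tool_pos: [0.4414, 0.1207, 0.1323]
orientation: [-179.9, -0.2, -4.4]
force: [1.6, 1.5, 9.9]
opening: 0.0151
```

Run:
```python
from m import *
s,o=save('wrist','w7');print(o['clock'],o['tool_pos'],o['opening'],o['force'])
im=cv2.imread('pics/w7.png')[180:270,400:510];im=cv2.convertScaleAbs(im,alpha=1.3,beta=20);cv2.imwrite('pics/w7d.png',cv2.resize(im,None,fx=7,fy=6.6,interpolation=cv2.INTER_CUBIC))
```

```text
7.2167 [0.44144111 0.1207351  0.13228052] 0.01514988869334322 [1.62605536 1.53146093 9.93958951]
```

View pics/w7d.png

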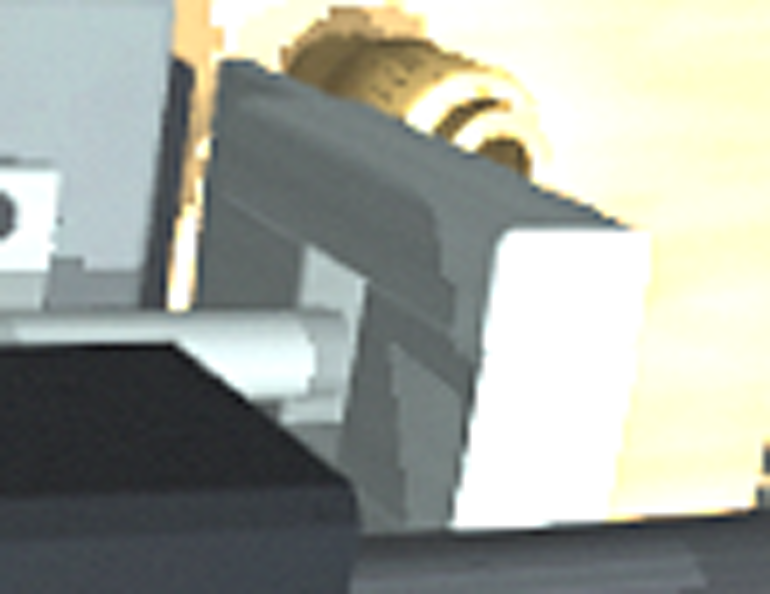

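Call:
jog_arm:
  commands:
    - [0,-0.5,0,0]
    - [-0.1,-0.5,0,0]
    - [0,-0.5,0,0]
    - [0,-0.5,0,0]
    - [-0.1,-0.5,0,0]
    - [0,-0.5,0,0]
    - [0,-0.5,0,0]
    - [-0.1,-0.5,0,0]
    - [0,0,0,0]
    - [0,0,0,0]

```text
clock: 8.1
tool_pos: [0.4411, 0.1167, 0.1323]
orientation: [-179.9, -0.2, -4.4]
force: [0.6, 1.3, 10.3]
opening: 0.0147
```

Run:
```python
from m import *
s,o=save('wrist','w8');print(o['clock'],o['tool_pos'],o['opening'],o['force'])
im=cv2.imread('pics/w8.png')[180:270,400:510];im=cv2.convertScaleAbs(im,alpha=1.3,beta=20);cv2.imwrite('pics/w8d.png',cv2.resize(im,None,fx=7,fy=6.6,interpolation=cv2.INTER_CUBIC))
```

```text
8.1 [0.4411429  0.11674419 0.13226055] 0.014694263862030021 [ 0.64927581  1.2536257  10.29989303]
```

View pics/w8d.png

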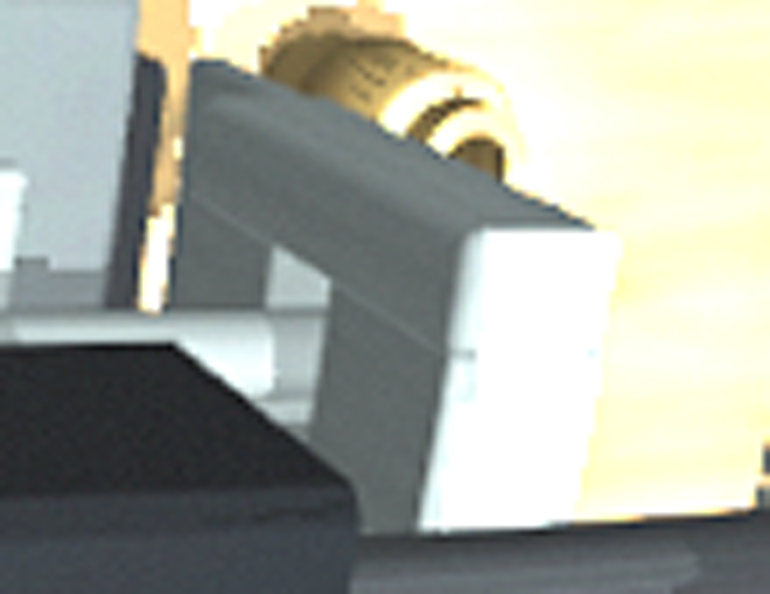

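Call:
jog_arm:
  commands:
    - [-0.1,-1,0,0]
    - [-0.1,-1,0,0]
    - [-0.1,-1,0,0]
    - [-0.1,-1,0,0]
    - [-0.1,-1,0,0]
    - [0,-1,0,0]
    - [-0.1,-1,0,0]
    - [-0.1,-1,0,0]
    - [0,0,0,0]
    - [0,0,0,0]

```text
clock: 8.98
tool_pos: [0.4404, 0.1086, 0.1323]
orientation: [-179.9, -0.2, -4.4]
force: [2.2, 2.0, 11.1]
opening: 0.0151
```

Call:
jog_arm:
  commands:
    - [-0.1,-1,0,0]
    - [-0.1,-1,0,0]
    - [-0.1,-1,0,0]
    - [-0.1,-1,0,0]
    - [-0.1,-1,0,0]
    - [0,-1,0,0]
    - [-0.1,-1,0,0]
    - [-0.1,-1,0,0]
    - [0,0,0,0]
    - [0,0,0,0]

```text
clock: 9.82
tool_pos: [0.4397, 0.1006, 0.1322]
orientation: [-179.9, -0.2, -4.4]
force: [1.5, 1.1, 10.7]
opening: 0.0148
```

Call:
jog_arm:
  commands:
    - [-0.1,-1,0,0]
    - [-0.1,-1,0,0]
    - [-0.1,-1,0,0]
    - [-0.1,-0.5,0,0]
    - [0,-0.5,0,0]
    - [0,0,0,0]
    - [0,0,0,0]
    - [0,0,0,0]
    - [0,0,0,0]
    - [0,0,0,0]

```text
clock: 10.65
tool_pos: [0.4394, 0.0967, 0.1323]
orientation: [-179.9, -0.3, -4.4]
force: [2.4, 0.8, 10.6]
opening: 0.0153
```

Run:
```python
from m import *
s,o=save('wrist','w9');print(o['clock'],o['tool_pos'],o['opening'],o['force'])
im=cv2.imread('pics/w9.png')[140:300,180:520];cv2.imwrite('pics/w9c.png',cv2.resize(im,None,fx=2.3,fy=2.3,interpolation=cv2.INTER_CUBIC))
```

```text
10.65 [0.4394322  0.09667199 0.13228626] 0.015263221846472282 [ 2.3954225   0.79538678 10.60976839]
```

View pics/w9c.png

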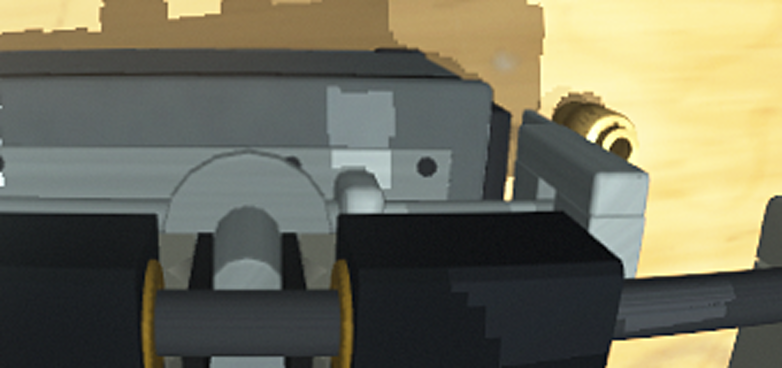

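Call:
jog_arm:
  commands:
    - [-0.1,-0.5,0,0]
    - [0,-0.5,0,0]
    - [0,-0.5,0,0]
    - [-0.1,-0.5,0,0]
    - [0,-0.5,0,0]
    - [0,0,0,0]
    - [0,0,0,0]
    - [0,0,0,0]
    - [0,0,0,0]
    - [0,0,0,0]

```text
clock: 11.53
tool_pos: [0.4392, 0.0942, 0.1323]
orientation: [-179.9, -0.3, -4.4]
force: [1.9, 0.7, 11.1]
opening: 0.0148
```

Call:
jog_arm:
  commands:
    - [-0.1,-0.5,0,0]
    - [0,-0.5,0,0]
    - [0,0,0,0]
    - [0,0,0,0]
    - [0,0,0,0]
    - [0,0,0,0]
    - [0,0,0,0]
    - [0,0,0,0]
    - [0,0,0,0]
    - [0,0,0,0]

```text
clock: 12.37
tool_pos: [0.4392, 0.0938, 0.1323]
orientation: [-179.8, -0.3, -4.4]
force: [0.7, 3.7, 9.9]
opening: 0.0149
```

Call:
jog_arm:
  commands:
    - [0,-0.5,0,0]
    - [0,-0.5,0,0]
    - [0,0,0,0]
    - [0,0,0,0]
    - [0,0,0,0]
    - [0,0,0,0]
    - [0,0,0,0]
    - [0,0,0,0]
    - [0,0,0,0]
    - [0,0,0,0]

```text
clock: 13.2
tool_pos: [0.4393, 0.0937, 0.1322]
orientation: [-179.7, -0.3, -4.4]
force: [0.8, 8.1, 9.5]
opening: 0.0149
```

Run:
```python
from m import *
s,o=save('wrist','w10');print(o['clock'],o['tool_pos'],o['opening'],o['force'])
im=cv2.imread('pics/w10.png')[180:280,280:420];cv2.imwrite('pics/w10c.png',cv2.resize(im,None,fx=5.5,fy=5.5,interpolation=cv2.INTER_CUBIC))
s,o=save('side','s10')
im=cv2.imread('pics/s10.png')[200:290,220:310];cv2.imwrite('pics/s10c.png',cv2.resize(im,None,fx=6.5,fy=6.5,interpolation=cv2.INTER_CUBIC))
```

```text
13.2 [0.43933812 0.09370704 0.1322207 ] 0.014941281421971018 [0.84029648 8.08382592 9.54621182]
```

View pics/w10c.png

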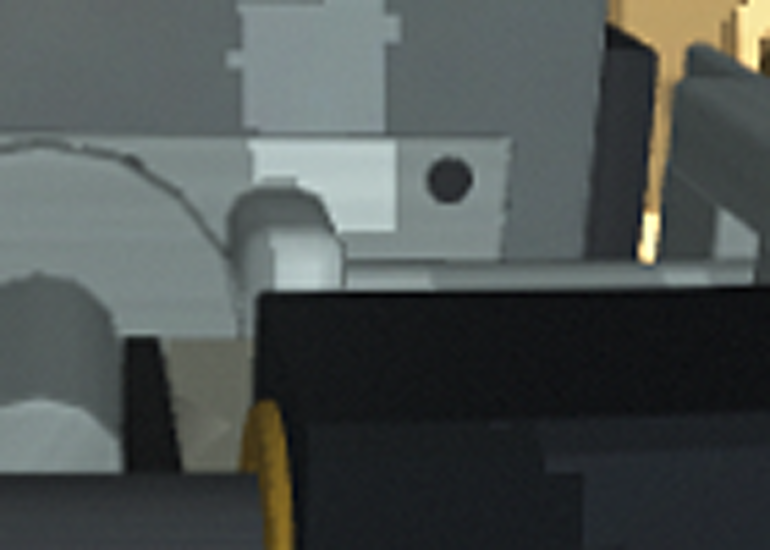

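View pics/s10c.png

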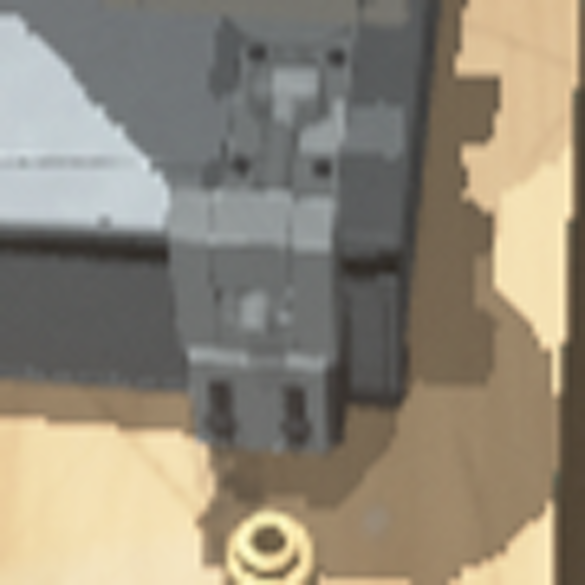

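Call:
jog_arm:
  commands:
    - [0,0.4,0.3,0]
    - [0,0.4,0.3,0]
    - [-0.1,0.4,0.3,0]
    - [-0.1,0,0.3,0]
    - [-0.1,0,0.3,0]
    - [-0.1,0,0.3,0]
    - [0,0,0,0]
    - [0,0,0,0]
    - [0,0,0,0]
    - [0,0,0,0]

```text
clock: 14.13
tool_pos: [0.4386, 0.0938, 0.1333]
orientation: [-179.8, -0.2, -4.4]
force: [5.0, 4.1, 2.2]
opening: 0.0153
```

Call:
jog_arm:
  commands:
    - [0,0,0,0]
    - [0,0,0,0]
    - [0,0,0,0]
    - [0,0,0,0]
    - [0,0,0,0]
    - [0,0,0,0]
    - [0,0,0,0]
    - [0,0,0,0]
    - [0,0,0,0]
    - [0,0,0,0]
  fingers: 34

```text
clock: 14.97
tool_pos: [0.4363, 0.0923, 0.1324]
orientation: [180.0, 0.0, -4.5]
force: [-0.0, 0.3, 0.8]
opening: 0.0341
```

Run:
```python
from m import *
s,o=save('wrist','w11');print(o['clock'],o['tool_pos'],o['opening'],o['force'])
im=cv2.imread('pics/w11.png')[140:300,180:520];cv2.imwrite('pics/w11c.png',cv2.resize(im,None,fx=2.3,fy=2.3,interpolation=cv2.INTER_CUBIC))
```

```text
14.9667 [0.43629295 0.0923242  0.13244963] 0.03414071204974323 [-0.01014133  0.32060291  0.77150059]
```

View pics/w11c.png

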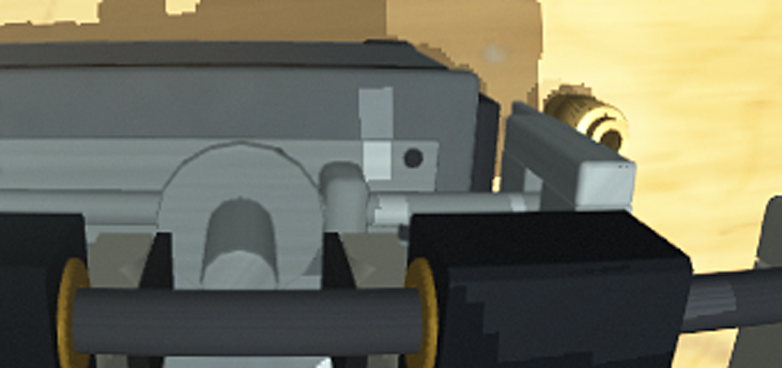

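Call:
jog_arm:
  commands:
    - [0,0,3,0]
    - [0,0,5,0]
    - [0,0,8,0]
    - [0,0,10,0]
    - [0,0,12,0]
    - [0,0,15,0]
    - [0,0,20,0]
    - [0,0,20,0]
    - [0,0,20,0]
    - [0,0,20,0]

```text
clock: 15.85
tool_pos: [0.4363, 0.0923, 0.2674]
orientation: [-180.0, -0.0, -4.5]
force: [0.7, 0.1, -0.3]
opening: 0.0341
```

Call:
jog_arm:
  commands:
    - [-5,20,10,0]
    - [-5,20,10,0]
    - [-5,25,5,0]
    - [-5,25,5,0]
    - [-5,25,0,0]
    - [-5,25,0,0]
    - [-5,25,0,0]
    - [-5,20,0,0]
    - [0,0,0,0]
    - [0,0,0,0]

```text
clock: 16.68
tool_pos: [0.396, 0.2781, 0.296]
orientation: [-180.0, -0.0, -4.4]
force: [-0.2, -0.4, -0.3]
opening: 0.0342
```

Run:
```python
from m import *
s,o=save('side','s12');print(o['clock'],o['tool_pos'],o['force'])
im=cv2.imread('pics/s12.png')[130:310,180:320];cv2.imwrite('pics/s12c.png',cv2.resize(im,None,fx=3.3,fy=3.3,interpolation=cv2.INTER_CUBIC))
save('top','t12')
im=cv2.imread('pics/t12.png')[170:285,160:350];cv2.imwrite('pics/t12c.png',cv2.resize(im,None,fx=4,fy=4,interpolation=cv2.INTER_CUBIC))
```

```text
16.6833 [0.39599854 0.27814271 0.2959624 ] [-0.20166401 -0.36892636 -0.34980921]
```

View pics/s12c.png

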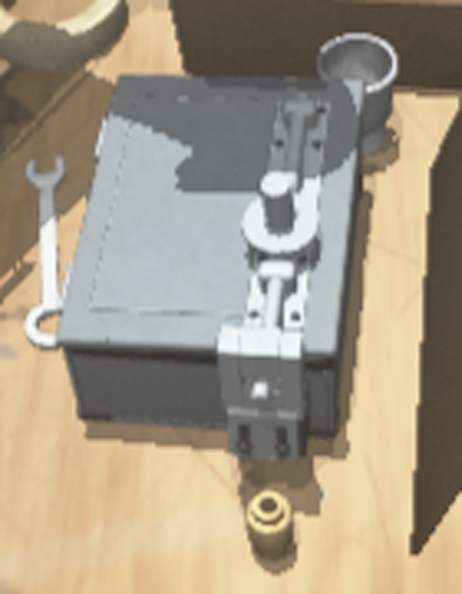

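View pics/t12c.png

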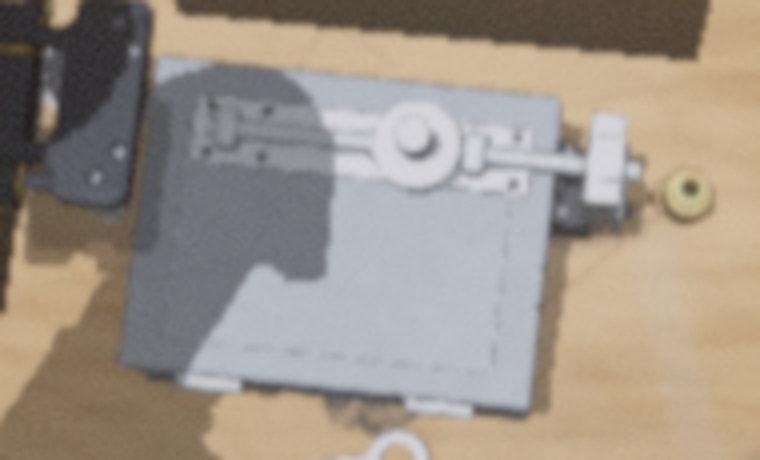

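Call:
jog_arm:
  commands:
    - [0,-22,0,0]
    - [0,-22,0,0]
    - [0,-22,0,0]
    - [0,-22,0,0]
    - [0,-22,0,0]
    - [0,-22,0,0]
    - [0,-22,0,0]
    - [0,-22,0,0]
    - [0,-22,0,0]
    - [0,0,0,0]

```text
clock: 17.62
tool_pos: [0.3957, 0.076, 0.2962]
orientation: [-180.0, -0.1, -4.6]
force: [-0.4, 0.0, -0.5]
opening: 0.0339
```

Run:
```python
from m import *
s,o=save('wrist','w13');print(o['clock'],o['tool_pos'],o['force'])
im=cv2.imread('pics/w13.png')[60:240,150:410];cv2.imwrite('pics/w13c.png',cv2.resize(im,None,fx=3,fy=3,interpolation=cv2.INTER_CUBIC))
```

```text
17.6167 [0.39572818 0.07595704 0.29618433] [-0.36026666  0.03006355 -0.48327202]
```

View pics/w13c.png

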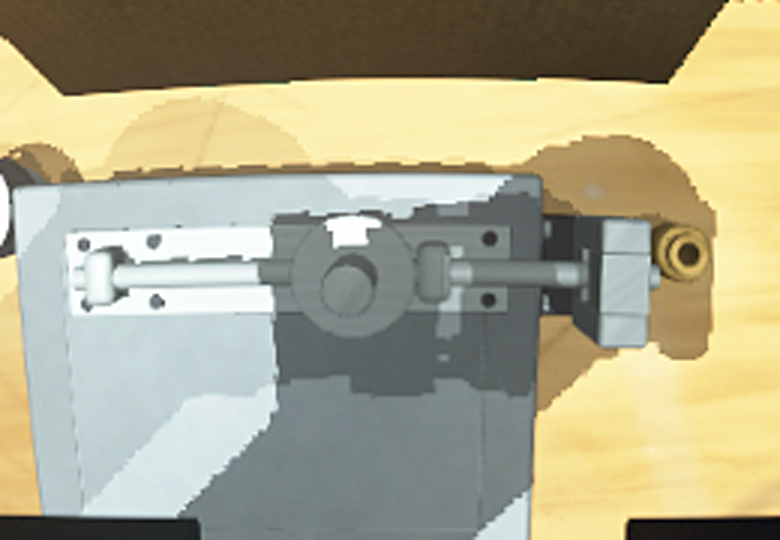

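```bash
python3 -c "
from plant import *
print(close_job())"
```

```text
the job is handed in; nothing more can be done
None
```

The lid is bolted down. The bolt is fully home in the keeper and holds the lid on its own. I handed the job in at about 17.6 s of the 54 s allowed; it reports no verdict.

- **What I did:** I gripped the knob along the bolt's line and pressed the lid down about 20 mm. The wrist camera gave the slot centre at about 0.11 m above the bench. I then slid the bolt across in small steps. It went into the slot with only about 1–2 N of drag along it. At the end stop I pressed to about 8 N, then eased off, opened the fingers and lifted clear.
- **Last checks:**
  - The knob's flange is against the guide saddle.
  - The bolt's end sticks out about 7 mm past the keeper, close to the 10 mm expected.
  - The lid stayed down with the gripper away and the force readings back to about zero.
  - The coupler shows no change in the before and after pictures. The cup shows none in the side picture; the gripper hid it in the last top view.
- **Disagreements:**
  - The finger opening read about 15 mm on the 18 mm knob. I took this as the pads giving, because the pictures showed the knob between them.
  - The side camera alone put the slot centre at 0.110–0.113 m and the wrist camera at 0.108–0.111 m. The slot allows about ±1.5 mm.

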